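Shut the caddy over the ramekins and draw the long scraper out of its narrow mouth

TASK

The two glass ramekins are loaded, so first slide the caddy's cover fully home over them; this uncovers the narrow mouth in which the long red scraper lies. Then take the scraper by its wooden handle, tilt it and draw it out through the mouth from under the fixed deck, and finish still holding it still in the gripper, above the caddy with all of it about a hand's breadth (8 to 10 cm) clear of its top and touching nothing else. Leave the cover shut, the ramekins in their bay, and the green bowl and the garlic press where they are.

Things in the scene. Friction and masses are not known exactly. Their poses are not given: they have to be found in the camera images.
- caddy: Fixed bamboo box, 158 (its x) x 453 (its y) x 78 mm high. Origin: centre of its underside, on the marble; z up. Inner width 144 mm, inner floor at z = 8 mm, side and end walls 6-7 mm thick, up to z = 70 mm. Along its y: tool chamber from +220.5 to -59.5 mm, a 6 mm divider wall 70 mm high, ramekin bay from -65.5 to -220.5 mm.
- caddy_mouth (a point): Centre of the mouth, level with the caddy's top (78 mm above the marble). The mouth is the open part of the chamber: caddy y = +105.5 to -59.5 mm (165 mm long), 144 mm wide. A fixed deck 8 mm thick (z 70 to 78 mm) roofs the chamber from y = +105.5 mm to its +y end. Two cross ribs, 14 mm high, 8 mm thick, on the chamber floor at y = +62.5 and -35.5 mm carry the handle.
- cover (a joint): Flat wooden cover 163 mm long, 158 mm wide, at z = 70 to 78 mm on the caddy, level with the deck. It slides towards the caddy's -y: 0 = over the mouth (ramekins open), 0.165 m = fully home over the ramekin bay, at its stop, the mouth wholly open. Starts at 0 to 0.04. Friction about 1.5 N; it stays where it is left.
- cover_knob (a point): Point on the axis of the cover's black round knob (26 mm across, 36 mm tall, standing upright on the cover), 22 mm above the cover's top, 14 mm below the knob's top; 100 mm above the marble.
- scraper_grip (a point): Middle of the wooden handle's section where it grips best, 10 mm or less from the centre of mass. Rigid scraper, 260 mm long, about 120 g, lying level along the caddy's y, blade under the deck (+y), butt towards -y. Axes: y towards the blade tip, z up as it lies. Handle 20 mm wide, 22 high, from 35 mm on the blade side to 85 mm on the butt side of this point. It starts 33 mm above the marble.
- scraper_tip (a point): Middle of the end of the scraper's red blade, 175 mm from scraper_grip along its +y. The blade is 56 mm wide, 92 mm long, 10 mm thick; a neck 12 x 12 mm, about 50 mm long, joins it to the handle. Before it is moved it starts some 10 mm from the chamber's +y end wall.
- scraper_butt (a point): Middle of the butt end of the scraper's wooden handle, 85 mm from scraper_grip along its -y.
- ramekin_a: Glass ramekin, 64 mm across, 40 mm tall, standing in the ramekin bay; origin: centre of its underside.
- ramekin_b: The second, equal glass ramekin in the bay; origin: centre of its underside.
- bowl: Green glazed hummus bowl, 150 mm across, 62 mm tall, on the marble beyond the caddy's right end; origin: centre of its underside. Leave it alone.
- press: Cast-aluminium garlic press lying on its side, about 210 mm long, 34 mm high, on the marble beyond the caddy's left end; origin: underside, middle of its length. Leave it alone.
Mind the look-alikes: they are no part of the job. Leave any orange look-alike of the ramekin_b alone.

How it is judged:
By the outcome, as a careful person would: the job done as asked, in the order asked, and still so for the second after the job is handed in, while the arm keeps its last pose, push and grip.
It also fails if it takes over 64 s, if anything falls off the work surface, if the arm or the gripper's body presses on something with over 40 N, if the wrist force passes 120 N, or if a joint passes its speed limit or range.

ROBOT

A 6-joint arm with a two-finger parallel gripper is mounted at the origin on the work surface. World frame = base frame: x ahead of the robot, y to its left, z up, the work surface at z = 0. Lengths are in mm, angles in degrees, forces in N, time in s.
With the tool pointing down it reaches from about 275 to 825 mm from the base axis. Payload 5.2 kg.
Tool frame: the origin (TCP) lies on the centre line of the jaws, within the pads' length; the fingertips stand 25 mm ahead of it and the grasp point (between the pads) lies 6 mm ahead of it; x points along the fingers, y is the direction in which the jaws open and shut, and the axes are right-handed (so a half turn about x gives the same grasp; the last joint's range is limited). The gripper opens to 93 mm and grips with 3 to 60 N. Pads are 15 mm wide; open, the fingers measure 128 mm over their backs; the gripper's body (75 mm by 188 mm) begins 65 mm behind the grasp point.
Start: joints at [64.183, 14.817, 87.949, -0, 77.235, -11.62], TCP at [134.877, 533.21, 243.653] pointing down, gripper open.
Joint ranges: [-179.93, 179.93], [-52.35, 119.4], [10.71, 147.94], [-69.91, 249.91], [12.55, 155.21], [-178.61, 178.61]. Speed limits (degrees/s): [147.25, 147.25, 180, 180, 180, 180].

INTERFACE

Orientations are given as a 3x3 rotation matrix whose columns are the frame's x, y, z axes.
In Python, from cell import arm, optics, job_done gives the robot as it stands.
- The arm moves only by the tool servo_tool, never from a script. Its argument "series" is a list that holds one entry, the list of rows, each a list of 5 numbers: the opening, from 0 (shut) to 1 (fully open), then the shift along the tool's x, y, z in m, then the turn about the tool's x in degrees. In form: [[[jaw, x, y, z, spin], ...]]. A call has exactly 8 rows; each row is the pose to reach, as a shift and turn from the pose commanded when the call began, along the tool's axes at that moment; what a row does not reach only later rows make up. A row lasts 1/8 s, in which the tool goes at most 62.5 mm and 10.7 degrees, less where a joint would pass 70% of its speed; a pose out of reach is approached as far as the arm can. A call with a gripper value outside its range is refused whole. The fingers move at their own pace and stop on an object; "grip_force" is the grip in N (left out, the last holds). Time passes only in rows, so rows that repeat a pose let the fingers close, or fill a call up. It gives the time, the measured TCP pose, the force and the opening at its end, in the units of the state.
- arm.read_state(): the state, without advancing time (a new reading comes with each control period).
- optics.snapshot(name): name is "scene" or "top"; returns the picture (384x512x3 uint8, red, green, blue); there is no depth.
- optics.camera_model(name): a dict with "fx", "fy", "cx", "cy" (pixels), "origin" and "rotation" of the camera in the world. Camera axes: x right, y up, looking along -z (the intrinsics and any distortion apply to the point x, -y, -z); pixel columns grow to the right and rows downward; lengths in mm; the calibration is good to about 2 mm. A picture is of the moment at which its call begins. camera_model takes no time and is no camera call.
- job_done(): hands the job in, once; it reports no verdict.
The state is a dict: "time": time; "joint_pos": joint angles; "joint_vel": joint speeds; "tau": joint torques, N m; "tool_pos": TCP position; "tcp_rot": TCP orientation; "contact_force": force on the tool from outside, world axes, zero at the start; "wrist_torque": the same for the moment, N m; "gripper_width": finger opening in mm.
Only numpy, scipy, OpenCV 4.12 (cv2) and the standard library are available. Lean on these libraries where they do the work, as an engineer would, in place of code of your own. Each camera call takes 0.05 s, during which the arm holds its last target.

## Working session

There is one attempt and no reset: what is moved stays moved. The work goes in short steps, Python scripts to look and compute and a tool call to move; the robot and the scene stay as the last step left them, time stands still between calls to the robot, and variables do not carry over. Pictures are saved under pics/ and viewed, and the job is handed in when it is done.

Besides the shell and the picture viewer there is one more tool, called after "Request:" as name([rows], argument=value, ...), one row to a line, values as JSON. servo_tool: Moves the arm, as the interface text tells. Its arguments: {"type":"object","properties":{"series":{"type":"array","items":{"type":"array","items":{"type":"array","items":{"type":"number"}}}},"grip_force":{"type":"number"}},"required":["series"]}

```bash
mkdir -p pics; ls
python3 - <<'E'
from cell import arm, optics
import cv2
s=arm.read_state(); print({k:(v if not hasattr(v,'round') else v) for k,v in s.items()})
for n in("scene","top"):
    print(n,optics.camera_model(n)); cv2.imwrite(f"pics/{n}0.png",optics.snapshot(n)[:,:,::-1])
E
```

```text
pics
{'time': 0.0, 'joint_pos': array([ 6.41836535e+01,  1.48578540e+01,  8.80097455e+01, -1.38614617e-03,
        7.72326007e+01, -1.16193087e+01]), 'joint_vel': array([ 0.00467394,  0.04999871, -0.05201885,  0.04820704, -0.08099222,
       -0.03208391]), 'tau': array([ 1.47260042e-03, -4.37306213e+01, -2.83997798e+01,  7.22443429e-02,
        4.14888456e-02, -1.34928587e-04]), 'tool_pos': array([134.65926035, 532.7620926 , 242.84018023]), 'tcp_rot': array([[-7.40351643e-04,  2.45251426e-01,  9.69459225e-01],
       [-1.58455633e-03,  9.69457986e-01, -2.45252323e-01],
       [-9.99998471e-01, -1.71773571e-03, -3.29125113e-04]]), 'contact_force': array([1.33341063, 0.66097382, 0.1367708 ]), 'wrist_torque': array([ 0.01366649,  0.01872544, -0.03986871]), 'gripper_width': 93.19082240378884}
scene {'fx': 376.4511745365207, 'fy': 376.4511745365207, 'cx': 259.27117545379014, 'cy': 192.53109723116617, 'origin': array([924.15000857, 573.68704183, 904.54851368]), 'rotation': array([[-0.8562821 , -0.4104179 ,  0.31358908],
       [ 0.51626918, -0.66160941,  0.54381902],
       [-0.01571957,  0.62755887,  0.77841041]])}
top {'fx': 359.8681678778665, 'fy': 359.8681678778665, 'cx': 259.5519633206201, 'cy': 197.5771874559639, 'origin': array([ 434.64309057,  -22.7914128 , 1234.85995547]), 'rotation': array([[-0.0183842 ,  0.99121646, -0.13096546],
       [-0.99982646, -0.01783102,  0.00539542],
       [ 0.00301278,  0.13104192,  0.99137225]])}
```

Run:
```python
import cv2
for n in("scene","top"):
    cv2.imwrite(f"pics/{n}0b.png",cv2.resize(cv2.imread(f"pics/{n}0.png"),(800,600),interpolation=cv2.INTER_CUBIC))
```

```text
(no output)
```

View pics/scene0b.png

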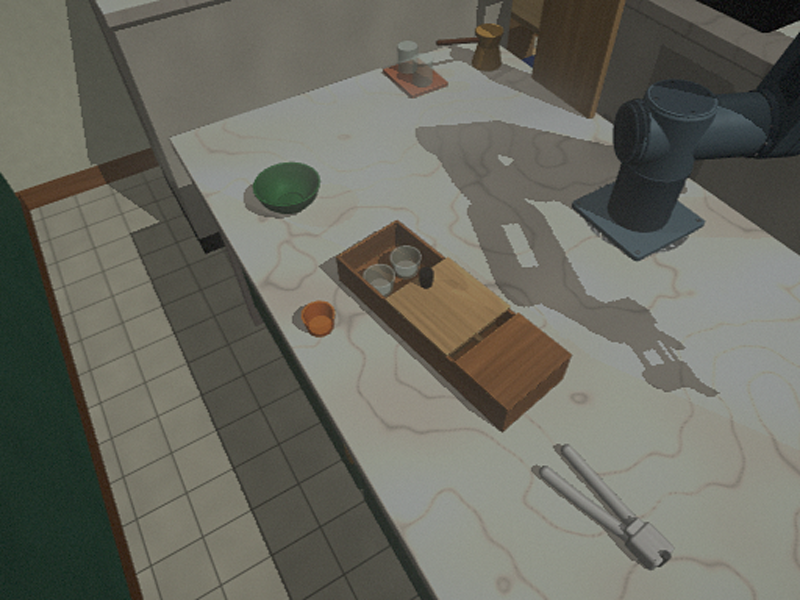

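View pics/top0b.png

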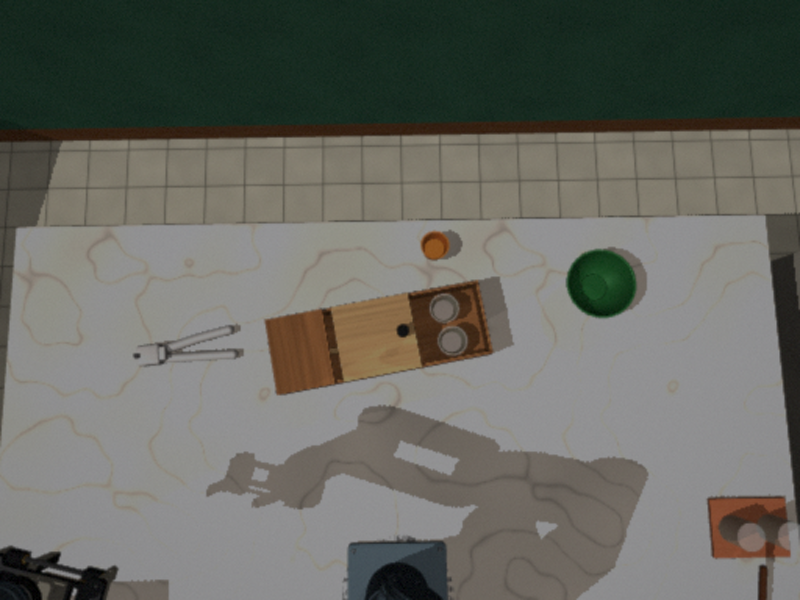

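Run:
```python
import cv2
def crop(n,x0,y0,x1,y1,k,out):
    im=cv2.imread(f"pics/{n}.png")[y0:y1,x0:x1]
    im=cv2.convertScaleAbs(im,alpha=1.6)
    im=cv2.resize(im,None,fx=k,fy=k,interpolation=cv2.INTER_CUBIC)
    for i in range(x0 - x0%10+10,x1,10):
        cv2.line(im,((i-x0)*k,0),((i-x0)*k,6 if i%50 else 14),(0,255,255),1)
        if i%50==0: cv2.putText(im,str(i),((i-x0)*k,26),0,.4,(0,0,255))
    for j in range(y0-y0%10+10,y1,10):
        cv2.line(im,(0,(j-y0)*k),(6 if j%50 else 14,(j-y0)*k),(0,255,255),1)
        if j%50==0: cv2.putText(im,str(j),(16,(j-y0)*k),0,.4,(0,0,255))
    cv2.imwrite(f"pics/{out}.png",im); print(im.shape)
crop("top0",160,170,325,262,4,"topc")
crop("scene0",205,130,375,280,4,"scenec")
```

```text
(368, 660, 3)
(600, 680, 3)
```

View pics/topc.png

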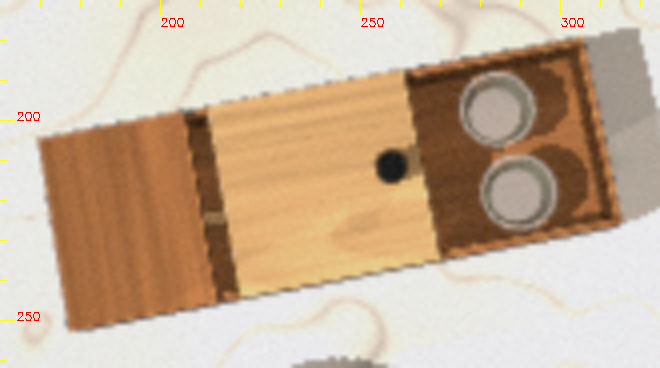

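View pics/scenec.png

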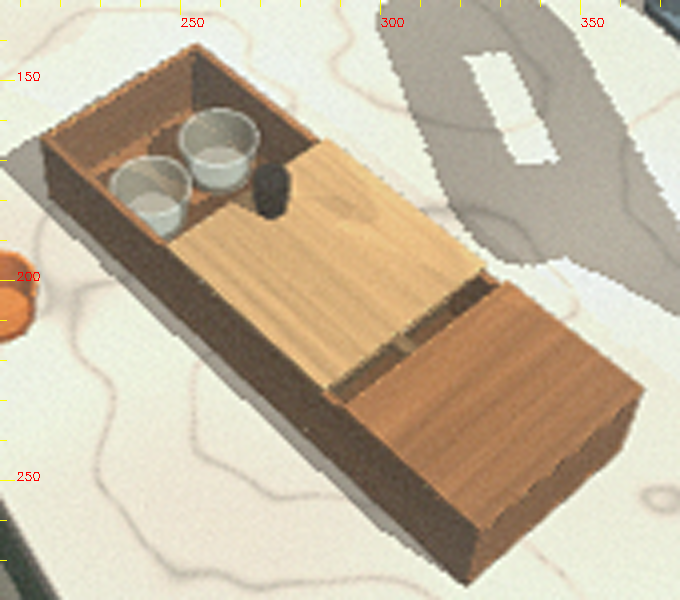

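```bash
cat > h.py <<'E'
import numpy as np, cv2
from scipy.optimize import least_squares
from cell import arm, optics
def proj(n,P):
    c=optics.camera_model(n); q=(np.atleast_2d(P)-c['origin'])@c['rotation']
    return np.c_[c['cx']+c['fx']*q[:,0]/-q[:,2], c['cy']-c['fy']*q[:,1]/-q[:,2]]
def ray(n,uv):
    c=optics.camera_model(n); d=np.array([(uv[0]-c['cx'])/c['fx'],-(uv[1]-c['cy'])/c['fy'],-1.])
    return c['origin'],c['rotation']@d
def onz(n,uv,z):
    o,d=ray(n,uv); return o+d*(z-o[2])/d[2]
def tri(uvt,uvs):
    f=lambda P:np.r_[(proj('top',P)-uvt).ravel(),(proj('scene',P)-uvs).ravel()]
    r=least_squares(f,[500,0,50]); return r.x,r.fun
def R(a): return np.array([[np.cos(a),-np.sin(a),0],[np.sin(a),np.cos(a),0],[0,0,1]])
def c2w(p,P): return np.atleast_2d(P)@R(np.radians(p[3])).T+p[:3]
def w2c(p,P): return (np.atleast_2d(P)-p[:3])@R(np.radians(p[3]))
def cr(pts,x0,y0,k=4): return (np.array(pts,float)+.5)/k-.5+[x0,y0]
E
cat > fit.py <<'E'
from h import *
M=[(79,226.5,78),(-79,226.5,78),(79,105.5,78),(-79,105.5,78),(79,-226.5,70),(-79,-226.5,70)]
t=cr([(40,138),(68,330),(184,113),(215,300),(584,40),(620,224)],160,170)
Ms=M+[(79,226.5,0)]
s=cr([(482,530),(643,390),(345,405),(503,283),(42,143),(196,44),(467,585)],205,130)
f=lambda p:np.r_[(proj('top',c2w(p,M))-t).ravel(),(proj('scene',c2w(p,Ms))-s).ravel()]
r=least_squares(f,[500,0,0,10],loss='soft_l1'); print(r.x.round(2)); print(f(r.x).reshape(-1,2).round(2)[:,:])
p=r.x.copy()
P,e=tri(cr([(391,166)],160,170)[0],cr([(272,172)],205,130)[0]); print('knob top',P,w2c(p,P),e)
np.save('caddy.npy',p)
for a,b in [((208,107),(328,390)),((240,296),(487,270)),((405,70),(165,243)),((440,262),(320,140))]:
    P,e=tri(cr([a],160,170)[0],cr([b],205,130)[0]); print('cover',w2c(p,P).round(1),e.round(2))
E
python3 fit.py
```

```text
[529.75  29.87  -4.36   9.97]
[[-1.13  1.1 ]
 [-0.26  1.48]
 [-0.35  0.29]
 [ 0.39  1.66]
 [-0.84 -0.18]
 [ 0.26  0.9 ]
 [-1.08  0.48]
 [-0.16 -0.23]
 [-1.08  0.7 ]
 [ 0.38 -0.64]
 [-1.1  -0.91]
 [-0.26 -0.12]
 [-0.85  1.11]]
knob top [538.49165871 -20.17742059 115.68364467] [[-5.36352051e-02 -5.08035952e+01  1.20044569e+02]] [-0.35262376  0.4768086  -0.53006906 -0.0659977 ]
cover [[77.7 87.7 78.2]] [-0.89  1.14 -1.17 -0.13]
cover [[-76.3  88.4  76.2]] [-0.68  0.79 -0.91 -0.08]
cover [[ 78.2 -77.3  80.9]] [-0.39  0.56 -0.59 -0.08]
cover [[-77.5 -77.6  75.8]] [ 0.22 -0.28  0.33  0.04]
```

```bash
cat > go.py <<'E'
import sys
from h import *
p=np.load('caddy.npy'); p[2]=0
def show(tx,ty,tz,head=None):
    s=arm.read_state(); Rm=s['tcp_rot']; d=c2w(p,[tx,ty,tz])[0]-s['tool_pos']
    h=np.degrees(np.arctan2(Rm[1,1],Rm[0,1]))
    print('t',round(s['time'],2),'F',s['contact_force'].round(1),'w',round(s['gripper_width'],1),'caddy pos',w2c(p,s['tool_pos']).round(1)[0],'rel head',round(h-p[3],2)); print('shift m',(Rm.T@d/1000).round(4),'J',s['joint_pos'].round(0))
if __name__=='__main__': show(*map(float,sys.argv[1:4]))
E
python3 go.py 0 10 243
```

```text
t 0.1 F [ 0.5 -0.3  0.6] w 93.1 caddy pos [-302.   563.7  242.9] rel head 65.83
shift m [ 3.000e-04 -3.816e-01  5.023e-01] J [ 64.  15.  88.   0.  77. -12.]
```

Request:
servo_tool([
  [[0,0,-0.03,0.04,8],[0,0,-0.06,0.08,16],[0,0,-0.09,0.12,24],[0,0,-0.12,0.16,33],[0,0,-0.15,0.2,41],[0,0,-0.18,0.24,49],[0,0,-0.21,0.28,57],[0,0,-0.24,0.32,65.8]],
], grip_force=20)

```text
time: 1.1
tool_pos: [386.8, 220.6, 243.5]
tcp_rot: [[-0.0, 0.986, 0.169], [0.0, 0.169, -0.986], [-1.0, -0.0, -0.0]]
contact_force: [0.8, -0.3, 0.3]
gripper_width: 17.5
```

```bash
python3 go.py 0 10 243; python3 go.py 0 10 116
```

```text
t 1.1 F [ 0.8 -0.3  0.3] w 17.5 caddy pos [-107.7  212.6  243.5] rel head -0.26
shift m [0.0004 0.1086 0.2021] J [ 15.   4. 101.   0.  75.   6.]
t 1.1 F [ 0.8 -0.3  0.3] w 17.5 caddy pos [-107.7  212.6  243.5] rel head -0.26
shift m [0.1274 0.1086 0.2021] J [ 15.   4. 101.   0.  75.   6.]
```

Request:
servo_tool([
  [[0,0,0.027,0.05,0],[0,0,0.054,0.1,0],[0,0,0.081,0.15,0],[0,0.0,0.1086,0.202,0],[0,0.04,0.1086,0.202,0],[0,0.08,0.1086,0.202,0],[0,0.11,0.1086,0.202,0],[0,0.125,0.1086,0.202,0]],
])

```text
time: 2.1
tool_pos: [527.1, 42.1, 116.7]
tcp_rot: [[-0.003, 0.985, 0.173], [0.0, 0.173, -0.985], [-1.0, -0.003, -0.001]]
contact_force: [0.0, -0.3, -0.5]
gripper_width: 0.8
```

```bash
cat > snap.py <<'E'
import sys
from h import *
tag=sys.argv[1]
for n,(x0,y0,x1,y1) in dict(top=(160,150,335,270),scene=(205,110,375,260)).items():
    im=optics.snapshot(n)[:,:,::-1]; cv2.imwrite(f'pics/{n}{tag}.png',im)
    im=cv2.resize(cv2.convertScaleAbs(im[y0:y1,x0:x1],alpha=1.6),None,fx=4,fy=4,interpolation=cv2.INTER_CUBIC)
    cv2.imwrite(f'pics/{n}{tag}c.png',im)
E
python3 go.py 0 10 115; python3 snap.py 1
```

```text
t 2.1 F [ 0.  -0.3 -0.5] w 0.8 caddy pos [ -0.5  12.5 116.7] rel head 0.02
shift m [0.0017 0.0005 0.0025] J [ -8.  20. 100.   0.  60. -18.]
```

View pics/scene1c.png

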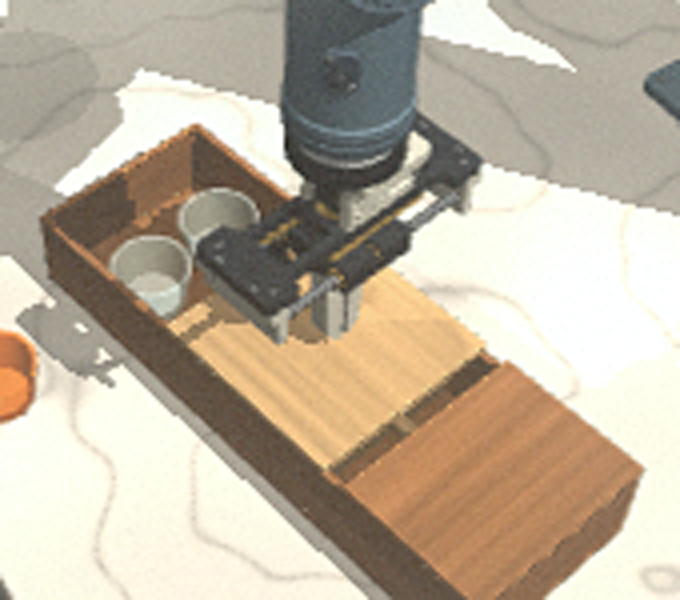

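Request:
servo_tool([
  [[0,0.002,0,0.02,0],[0,0.002,0,0.035,0],[0,0.002,0,0.055,0],[0,0.002,0,0.08,0],[0,0.002,0,0.105,0],[0,0.002,0,0.13,0],[0,0.002,0,0.15,0],[0,0.002,0,0.165,0]],
])

```text
time: 3.2
tool_pos: [557.0, -122.0, 116.9]
tcp_rot: [[0.0, 0.985, 0.173], [0.0, 0.173, -0.985], [-1.0, 0.0, -0.0]]
contact_force: [-0.7, 2.9, 1.7]
gripper_width: 0.3
```

Request:
servo_tool([
  [[0,0,0,0.004,0],[0,0,0,0.008,0],[0,0,0,0.012,0],[0,0,0,0.015,0],[0,0,0,0.018,0],[0,0,0,0.02,0],[0,0,0,0.022,0],[0,0,0,0.024,0]],
])

```text
time: 4.2
tool_pos: [561.0, -144.2, 116.6]
tcp_rot: [[-0.0, 0.985, 0.174], [0.0, 0.174, -0.985], [-1.0, -0.0, -0.0]]
contact_force: [-1.8, 0.7, 1.4]
gripper_width: 0.6
```

```bash
python3 go.py 0 -180 115; python3 snap.py 2
```

```text
t 4.2 F [-1.8  0.7  1.4] w 0.6 caddy pos [   0.6 -176.9  116.6] rel head 0.04
shift m [ 0.0016 -0.0006  0.0031] J [-25.  24.  93.  -0.  62. -35.]
```

View pics/scene2c.png

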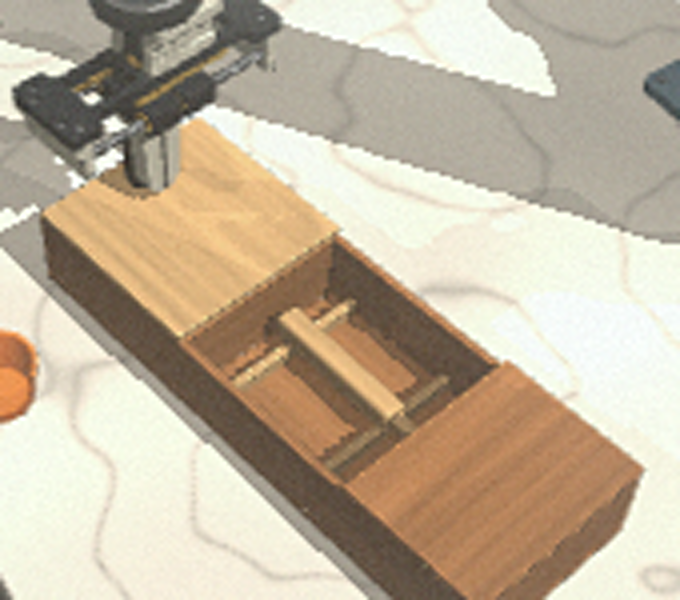

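View pics/top2c.png

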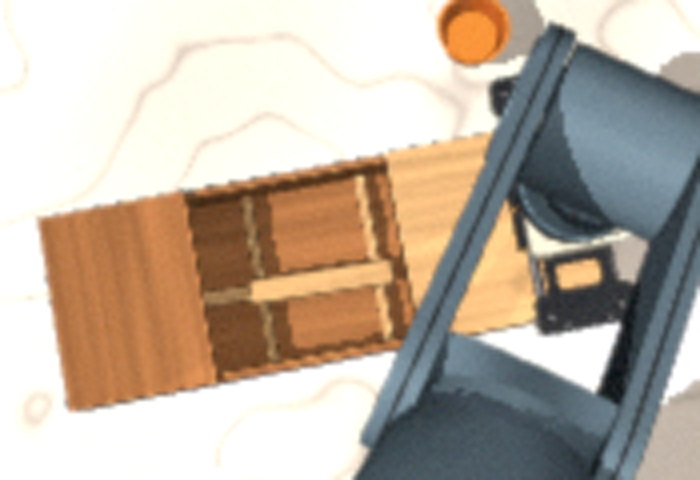

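Request:
servo_tool([
  [[0,0,0,0.001,0],[0,0,0,0.002,0],[0,0,0,0.003,0],[0,0,0,0.004,0],[0,0,0,0.005,0],[0,0,0,0.005,0],[0,0,0,0.006,0],[0,0,0,0.006,0]],
])

```text
time: 5.3
tool_pos: [561.3, -145.9, 116.5]
tcp_rot: [[-0.002, 0.985, 0.174], [0.007, 0.174, -0.985], [-1.0, -0.001, -0.007]]
contact_force: [-2.9, 14.7, 5.8]
gripper_width: 0.2
```

```bash
python3 go.py 0 -180 115; python3 snap.py 3
```

```text
t 5.3 F [-2.9 14.7  5.8] w 0.2 caddy pos [   0.7 -178.6  116.5] rel head 0.04
shift m [ 0.0015 -0.0007  0.0015] J [-26.  24.  93.   0.  63. -36.]
```

View pics/top3c.png

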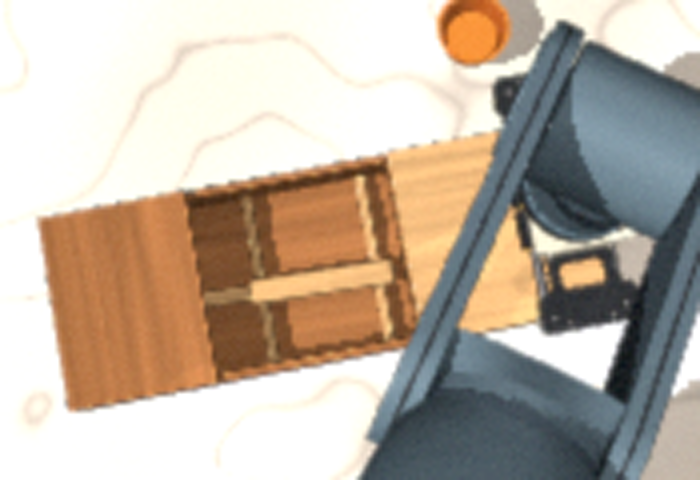

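View pics/scene3c.png

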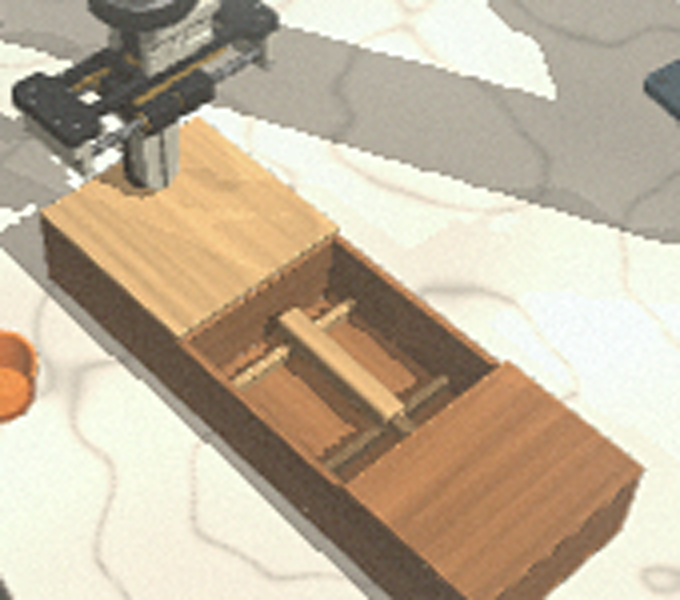

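Run:
```python
from h import *
p=np.load('caddy.npy'); p[2]=0
for a,b in [((388,261),(279,317)),((391,281),(301,307)),((249,281),(382,420)),((253,301),(403,406))]:
    P,e=tri(cr([a],160,150)[0],cr([b],205,110)[0]); print(w2c(p,P).round(1),e.round(1), 'top@44',w2c(p,onz('top',cr([a],160,150)[0],44)).round(1),'sc@44',w2c(p,onz('scene',cr([b],205,110)[0],44)).round(1))
```

```text
[[ -5.  -47.1  43.1]] [-0.3  0.4 -0.5 -0.1] top@44 [[ -3.9 -48.4  44. ]] sc@44 [[ -5.4 -45.5  44. ]]
[[-23.1 -44.9  42.4]] [-0.7  0.9 -1.  -0.1] top@44 [[-20.7 -47.7  44. ]] sc@44 [[-24.1 -41.7  44. ]]
[[ 1.7 68.6 39.2]] [-0.2  0.2 -0.2 -0. ] top@44 [[ 1.8 67.6 44. ]] sc@44 [[ 4.  71.3 44. ]]
[[-16.5  69.5  40.4]] [-0.5  0.6 -0.6 -0.1] top@44 [[-15.1  67.3  44. ]] sc@44 [[-15.6  72.5  44. ]]
```

Request:
servo_tool([
  [[0,-0.002,0,-0.006,0],[0,-0.015,0,-0.02,0],[0,-0.035,0,-0.05,0],[0.5,-0.04,0,-0.1,0],[0.8,-0.04,0,-0.15,0],[0.8,-0.04,0,-0.19,0],[0.8,-0.04,0,-0.21,0],[0.8,-0.04,0,-0.214,0]],
])

```text
time: 6.4
tool_pos: [525.3, 61.3, 157.3]
tcp_rot: [[0.001, 0.984, 0.175], [-0.001, 0.175, -0.984], [-1.0, 0.001, 0.001]]
contact_force: [0.4, 0.2, 0.5]
gripper_width: 46.4
```

```bash
python3 go.py 0 35.5 40; python3 snap.py 4
```

```text
t 6.4 F [0.4 0.2 0.5] w 46.4 caddy pos [  1.   31.8 157.3] rel head 0.13
shift m [ 0.1173 -0.0012 -0.0038] J [ -5.  17.  98.  -0.  65. -16.]
```

View pics/scene4c.png

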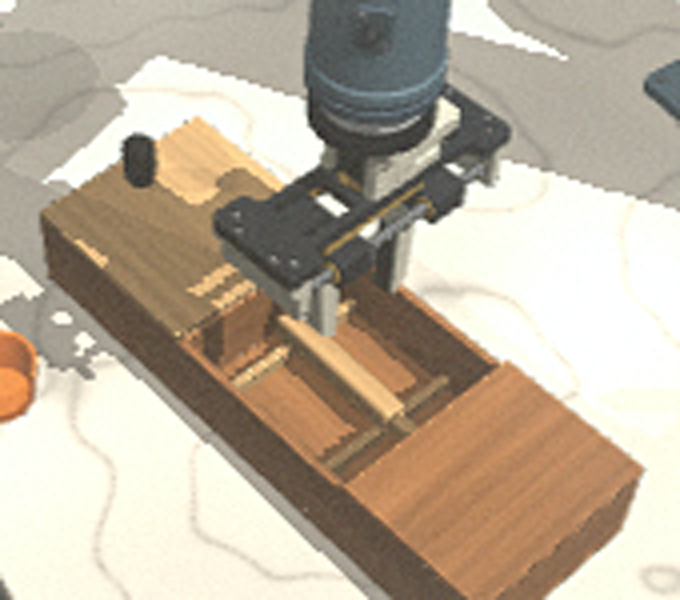

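View pics/top4c.png

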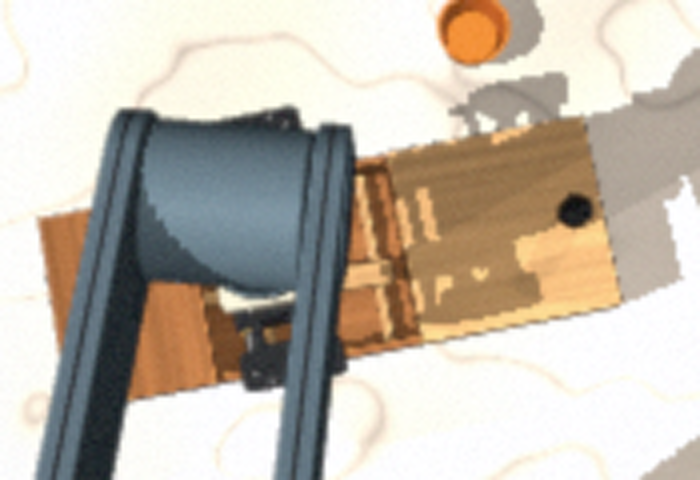

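Request:
servo_tool([
  [[0.6,0.01,-0.01,-0.005,3],[0.6,0.03,-0.01,-0.005,3],[0.6,0.05,-0.01,-0.005,3],[0.6,0.07,-0.01,-0.005,3],[0.6,0.09,-0.01,-0.005,3],[0.6,0.105,-0.01,-0.005,3],[0.6,0.115,-0.01,-0.005,3],[0.6,0.118,-0.01,-0.005,3]],
])

```text
time: 7.5
tool_pos: [514.2, 63.5, 38.2]
tcp_rot: [[-0.001, 0.993, 0.121], [-0.0, 0.121, -0.993], [-1.0, -0.001, -0.0]]
contact_force: [-0.5, -0.4, -0.0]
gripper_width: 55.5
```

```bash
python3 go.py -9 37 39; python3 snap.py 5
```

```text
t 7.5 F [-0.5 -0.4 -0. ] w 55.5 caddy pos [-9.4 35.8 38.2] rel head -3.0
shift m [-0.0008  0.0004 -0.0012] J [ -5.  25. 106.  -0.  49. -12.]
```

View pics/scene5c.png

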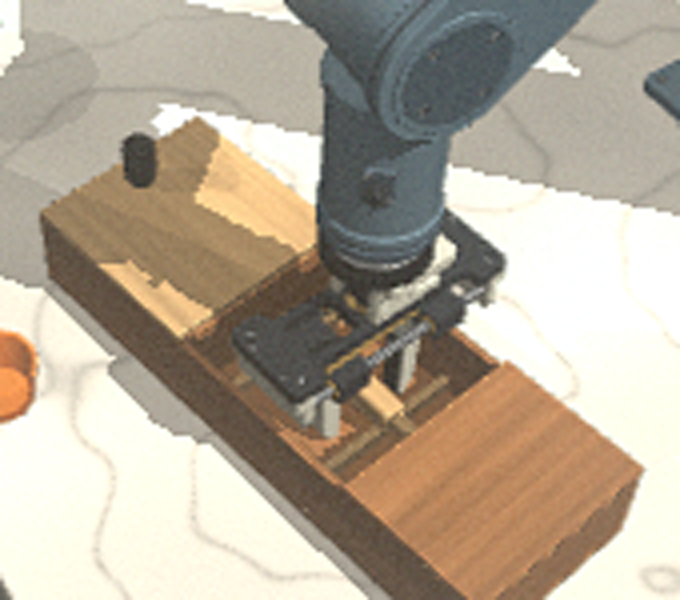

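Request:
servo_tool([
  [[0.3,0,0,0,0],[0.1,0,0,0,0],[0,0,0,0,0],[0,0,0,0,0],[0,0,0,0,0],[0,0,0,0,0],[0,0,0,0,0],[0,0,0,0,0]],
], grip_force=12)

```text
time: 8.6
tool_pos: [514.2, 63.9, 38.8]
tcp_rot: [[0.0, 0.993, 0.122], [0.0, 0.122, -0.993], [-1.0, 0.0, -0.0]]
contact_force: [-1.2, 0.9, 3.9]
gripper_width: 20.1
```

Request:
servo_tool([
  [[0,-0.003,0,0,0],[0,-0.006,0,0,0],[0,-0.009,0,0,0],[0,-0.012,0,0,0],[0,-0.015,0,0,0],[0,-0.017,0,0,0],[0,-0.019,0,0,0],[0,-0.02,0,0,0]],
])

```text
time: 9.6
tool_pos: [514.3, 63.9, 58.8]
tcp_rot: [[0.0, 0.993, 0.122], [-0.0, 0.122, -0.993], [-1.0, 0.0, 0.0]]
contact_force: [0.1, -0.1, -0.7]
gripper_width: 19.8
```

```bash
python3 go.py -9 37 39; python3 snap.py 6
```

```text
t 9.6 F [ 0.1 -0.1 -0.7] w 19.8 caddy pos [-9.3 36.2 58.8] rel head -2.97
shift m [ 0.0198  0.0003 -0.0009] J [ -5.  23. 105.  -0.  51. -12.]
```

View pics/scene6c.png

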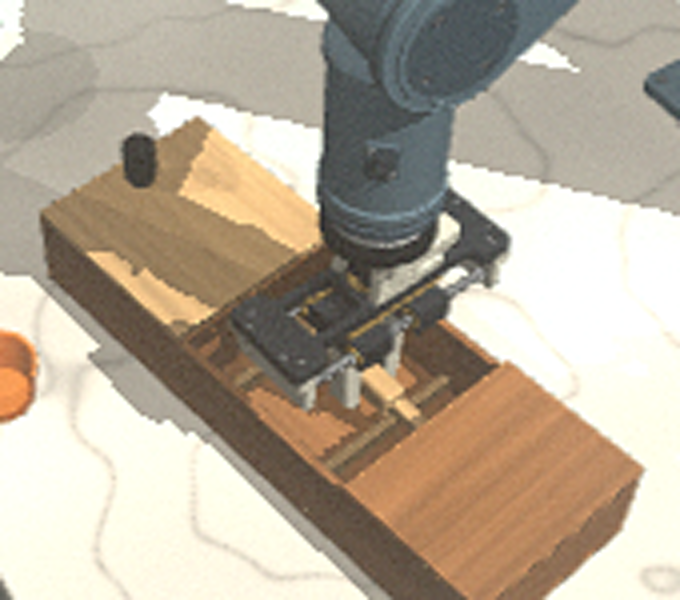

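View pics/top6c.png

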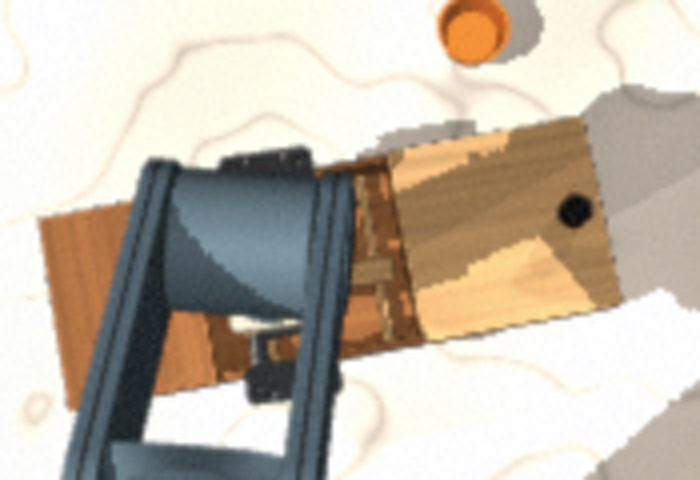

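Request:
servo_tool([
  [[0,-0.004,0,0,0],[0,-0.008,0,0,0],[0,-0.011,0,0,0],[0,-0.014,0,0,0],[0,-0.016,0,0,0],[0,-0.018,0,0,0],[0,-0.02,0,0,0],[0,-0.022,0,0,0]],
])

```text
time: 10.7
tool_pos: [514.1, 64.1, 80.7]
tcp_rot: [[-0.0, 0.993, 0.122], [0.0, 0.122, -0.993], [-1.0, -0.0, -0.0]]
contact_force: [-0.9, -0.3, -3.1]
gripper_width: 19.8
```

```bash
python3 go.py -9 37 39; python3 snap.py 7
```

```text
t 10.7 F [-0.9 -0.3 -3.1] w 19.8 caddy pos [-9.5 36.4 80.7] rel head -2.97
shift m [ 0.0417  0.0005 -0.0006] J [ -5.  21. 104.   0.  54. -12.]
```

View pics/scene7c.png

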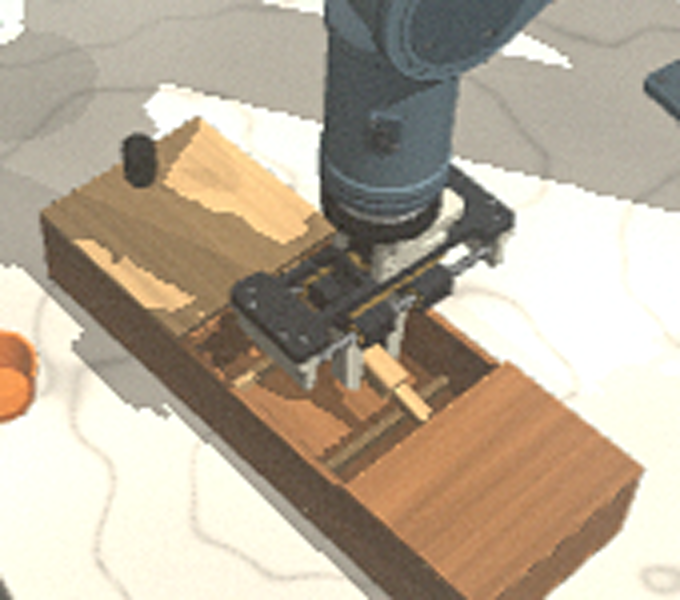

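View pics/top7c.png

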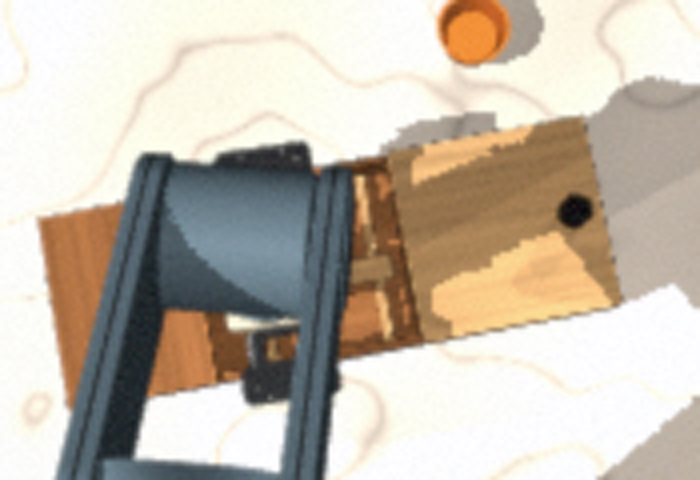

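Request:
servo_tool([
  [[0,-0.002,0,0,0],[0,-0.004,0,0,0],[0,-0.006,0,0,0],[0,-0.008,0,0,0],[0,-0.01,0,0,0],[0,-0.012,0,0,0],[0,-0.014,0,0,0],[0,-0.015,0,0,0]],
])

```text
time: 11.8
tool_pos: [514.3, 63.8, 95.8]
tcp_rot: [[0.0, 0.993, 0.122], [-0.0, 0.122, -0.993], [-1.0, 0.0, 0.0]]
contact_force: [0.6, 0.0, -3.9]
gripper_width: 19.7
```

```bash
python3 go.py -9 37 39; python3 snap.py 8
```

```text
t 11.8 F [ 0.6  0.  -3.9] w 19.7 caddy pos [-9.3 36.1 95.8] rel head -2.97
shift m [ 0.0568  0.0003 -0.0009] J [ -5.  20. 103.  -0.  56. -12.]
```

View pics/scene8c.png

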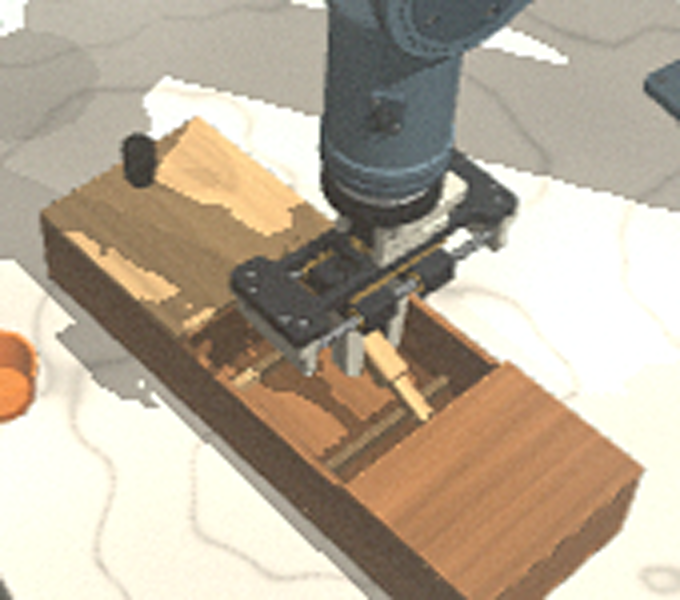

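View pics/top8c.png

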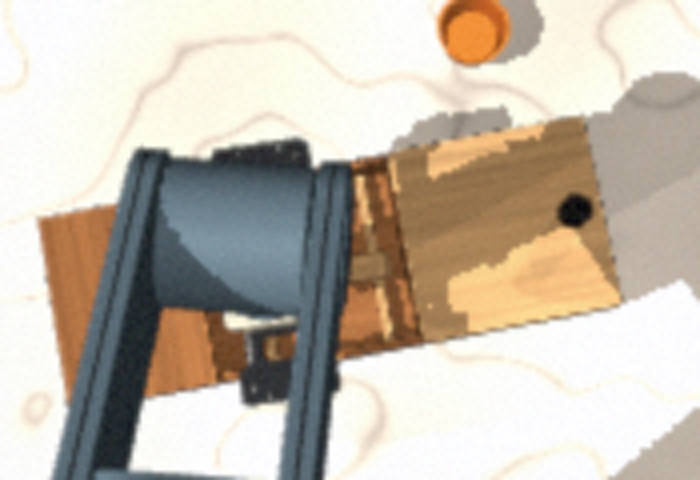

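Request:
servo_tool([
  [[0,0,0,0.006,0],[0,0,0,0.014,0],[0,0,0,0.022,0],[0,-0.002,0,0.03,0],[0,-0.004,0,0.038,0],[0,-0.006,0,0.046,0],[0,-0.008,0,0.054,0],[0,-0.01,0,0.06,0]],
])

```text
time: 12.9
tool_pos: [521.7, 3.8, 105.8]
tcp_rot: [[0.0, 0.993, 0.122], [-0.0, 0.122, -0.993], [-1.0, 0.0, 0.0]]
contact_force: [0.5, 0.2, -0.1]
gripper_width: 19.8
```

```bash
python3 go.py -9 37 39; python3 snap.py 9
```

```text
t 12.9 F [ 0.5  0.2 -0.1] w 19.8 caddy pos [-12.5 -24.3 105.8] rel head -2.98
shift m [ 0.0668  0.0003 -0.0614] J [-12.  20. 102.  -0.  58. -19.]
```

View pics/scene9c.png

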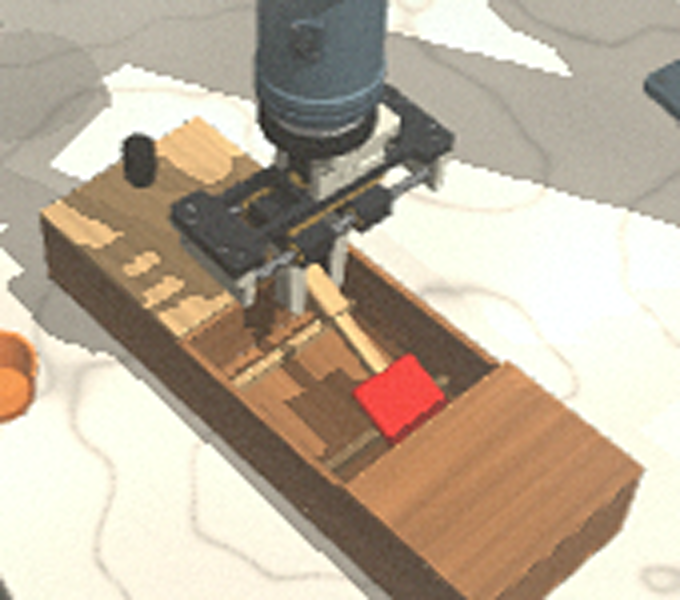

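View pics/top9c.png

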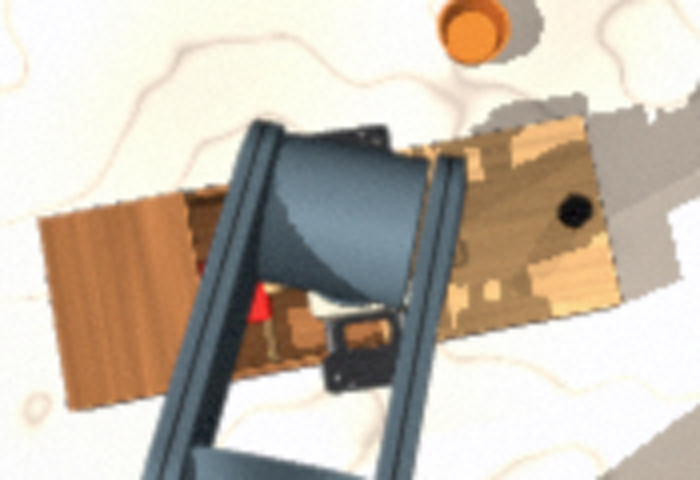

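Request:
servo_tool([
  [[0,0,0,0.006,0],[0,-0.002,0,0.013,0],[0,-0.004,0,0.02,0],[0,-0.006,0,0.028,0],[0,-0.008,0,0.036,0],[0,-0.01,0,0.044,0],[0,-0.012,0,0.05,0],[0,-0.012,0,0.054,0]],
])

```text
time: 14.0
tool_pos: [528.3, -49.7, 117.8]
tcp_rot: [[0.0, 0.993, 0.122], [-0.0, 0.122, -0.993], [-1.0, 0.0, 0.0]]
contact_force: [0.2, -0.7, -1.5]
gripper_width: 19.8
```

```bash
python3 go.py 0 0 200; python3 snap.py 10
```

```text
t 14.0 F [ 0.2 -0.7 -1.5] w 19.8 caddy pos [-15.2 -78.1 117.8] rel head -2.99
shift m [-0.0822  0.0111 -0.0788] J [-17.  20. 100.  -0.  60. -24.]
```

View pics/scene10c.png

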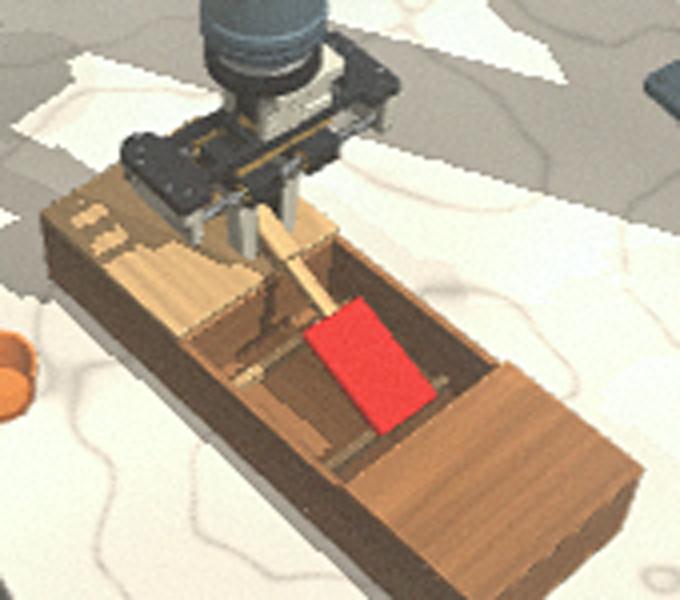

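View pics/top10c.png

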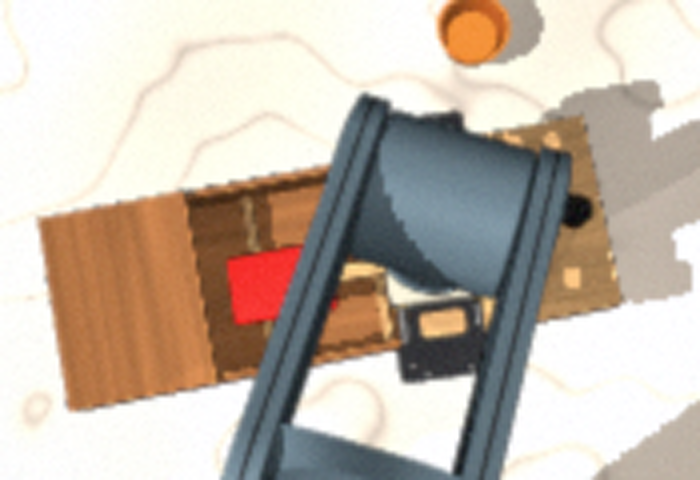

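Request:
servo_tool([
  [[0,0,0,0,0],[0,0,0,0,0],[0,-0.003,0,0,0],[0,-0.01,0,0,0],[0,-0.02,0,0,0],[0,-0.032,0,0,0],[0,-0.044,0,0,0],[0,-0.05,0,0,0]],
], grip_force=30)

```text
time: 15.1
tool_pos: [528.6, -49.4, 169.0]
tcp_rot: [[0.002, 0.993, 0.122], [-0.001, 0.122, -0.993], [-1.0, 0.002, 0.001]]
contact_force: [0.2, -0.1, -1.1]
gripper_width: 20.1
```

Request:
servo_tool([
  [[0,-0.006,0,0,0],[0,-0.015,0,0,0],[0,-0.026,0,0,0],[0,-0.037,0,0,0],[0,-0.048,0,0,0],[0,-0.058,0,0,0],[0,-0.065,0,0,0],[0,-0.068,0,0,0]],
])

```text
time: 16.1
tool_pos: [528.3, -49.3, 236.2]
tcp_rot: [[0.001, 0.993, 0.122], [-0.0, 0.122, -0.993], [-1.0, 0.001, 0.0]]
contact_force: [0.8, -0.9, -0.6]
gripper_width: 19.7
```

```bash
sed -i 's/scene=(205,110,375,260)/scene=(205,80,375,230)/' snap.py; python3 go.py 0 0 200; python3 snap.py 11
```

```text
t 16.1 F [ 0.8 -0.9 -0.6] w 19.7 caddy pos [-15.1 -77.7 236.2] rel head -2.97
shift m [ 0.0361  0.0111 -0.0784] J [-17.  13.  91.  -0.  76. -24.]
```

View pics/scene11c.png

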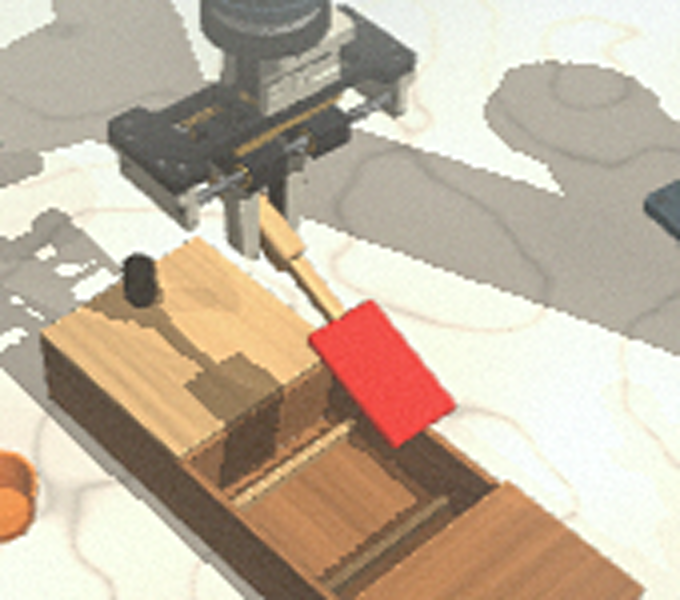

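View pics/top11c.png

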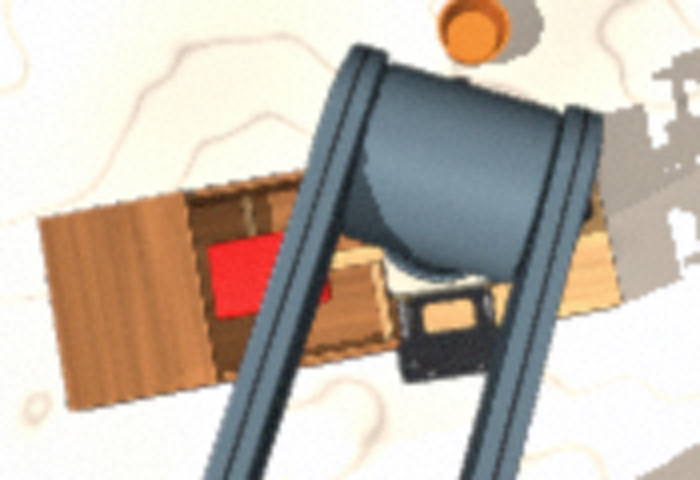

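Run:
```python
from h import *
p=np.load('caddy.npy'); p[2]=0
for a,b in [((208,246),(398,447)),((218,318),(454,405)),]:
    P,e=tri(cr([a],160,150)[0],cr([b],205,80)[0]); print(w2c(p,P).round(1),e.round(1))
# predicted tip for tilt via grip at z, 
s=arm.read_state(); g=w2c(p,s['tool_pos'])[0]-[0,0,6]; print(g)
for th in (14,16,18,20,22,24):
    t=np.radians(th); h=np.radians(-3)
    def pt(u,l,z): 
        y=l*np.cos(t)+z*np.sin(t); zz=-l*np.sin(t)+z*np.cos(t); x=u
        return g+[x*np.cos(h)-y*np.sin(h), x*np.sin(h)+y*np.cos(h), zz]
    C=c2w(p,[pt(28,175,5),pt(-28,175,5)])
    print(th,pt(0,175,-5).round(1),((proj('top',C)-[160,150]+.5)*4-.5).round(0).tolist(),((proj('scene',C)-[205,80]+.5)*4-.5).round(0).tolist())
```

```text
[[ 19.3  84.5 172.5]] [-0.8  1.  -1.1 -0.1]
[[-33.   85.  172.3]] [-0.4  0.4 -0.5 -0. ]
[-15.23137205 -77.6677801  229.85886929]
14 [ -6.4  90.7 182.7] [[191.0, 246.0], [200.0, 323.0]] [[402.0, 435.0], [468.0, 392.0]]
16 [ -6.5  88.9 176.8] [[194.0, 247.0], [203.0, 323.0]] [[399.0, 440.0], [465.0, 396.0]]
18 [ -6.6  87.  171. ] [[197.0, 247.0], [207.0, 323.0]] [[397.0, 444.0], [463.0, 401.0]]
20 [ -6.7  84.8 165.3] [[201.0, 248.0], [210.0, 323.0]] [[394.0, 448.0], [460.0, 405.0]]
22 [ -6.8  82.5 159.7] [[205.0, 248.0], [214.0, 323.0]] [[391.0, 452.0], [456.0, 409.0]]
24 [ -7.   80.  154.1] [[209.0, 248.0], [218.0, 323.0]] [[388.0, 456.0], [453.0, 413.0]]
```

Request:
servo_tool([
  [[0,-0.002,0.0,0,0],[0,-0.004,0.003,0,0],[0,-0.006,0.006,0,0],[0,-0.006,0.008,0,0],[0,-0.006,0.008,0,0],[0,-0.006,0.008,0,0],[0,-0.006,0.008,0,0],[0,-0.006,0.008,0,0]],
])

```text
time: 17.2
tool_pos: [536.0, -48.3, 241.6]
tcp_rot: [[-0.0, 0.993, 0.122], [0.0, 0.122, -0.993], [-1.0, -0.0, -0.0]]
contact_force: [0.3, -0.1, -0.2]
gripper_width: 19.6
```

```bash
python3 go.py 0 0 200; python3 snap.py 12
python3 - <<'E'
import cv2
cv2.imwrite("pics/s12b.png",cv2.resize(cv2.convertScaleAbs(cv2.imread("pics/scene12.png"),alpha=1.4),(800,600),interpolation=cv2.INTER_CUBIC))
E
```

```text
t 17.2 F [ 0.3 -0.1 -0.2] w 19.6 caddy pos [ -7.3 -78.1 241.6] rel head -2.97
shift m [ 0.0416  0.0033 -0.0783] J [-17.  14.  90.  -0.  77. -24.]
```

View pics/s12b.png

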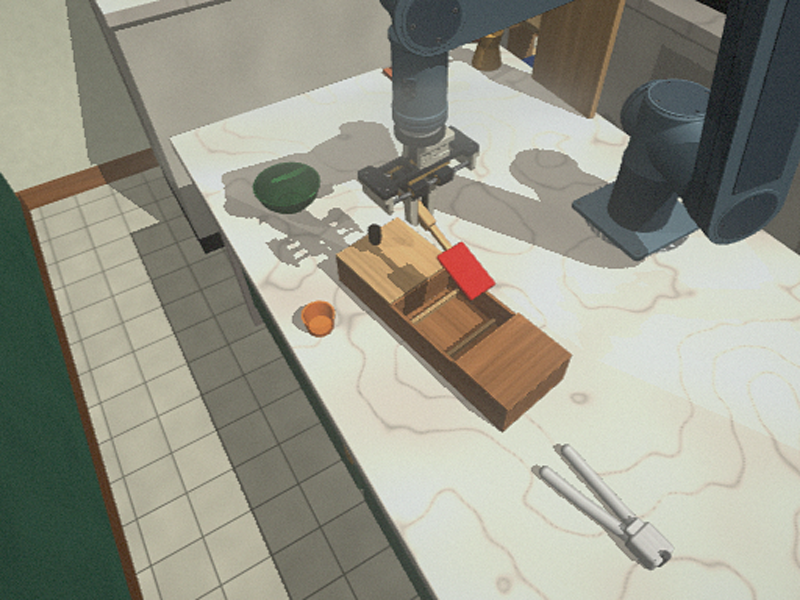

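View pics/scene12c.png

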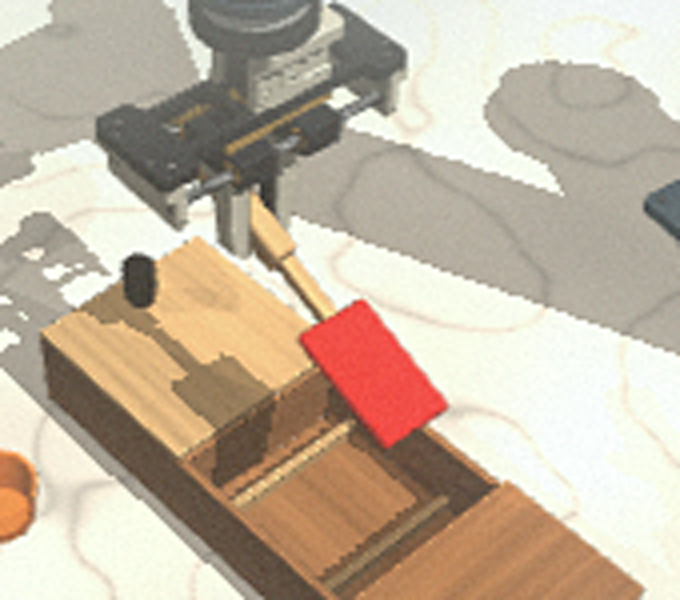

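View pics/top12c.png

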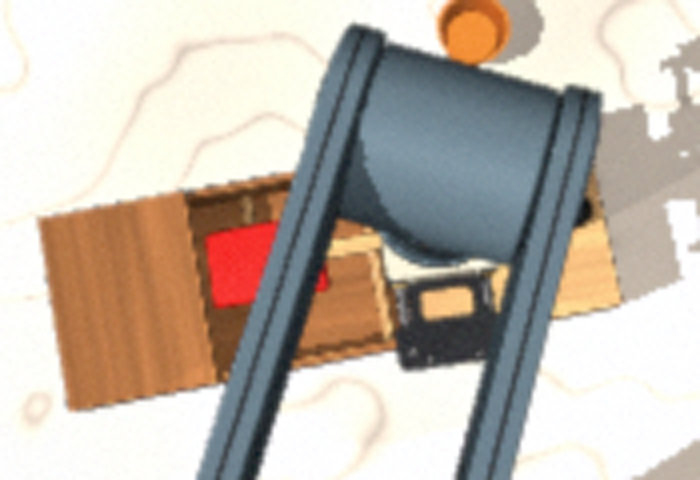

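Run:
```python
from h import *
p=np.load('caddy.npy'); p[2]=0
for a,b in [((205,235),(391,447)),((215,307),(448,407)),]:
    P,e=tri(cr([a],160,150)[0],cr([b],205,80)[0]); print(w2c(p,P).round(1),e.round(1))
# knob check
P,e=tri(cr([(575,209)],160,150)[0],cr([(140,172)],205,110)[0]);print(w2c(p,tri(cr([(575,210)],160,150)[0],cr([(139,142)],205,110)[0])[0]).round(1))
```

```text
[[ 26.8  84.8 178.9]] [-0.9  1.1 -1.2 -0.1]
[[-25.3  85.7 176.9]] [-0.5  0.6 -0.7 -0.1]
[[   0.3 -197.8  117.1]]
```

```bash
python3 -c "
from cell import job_done,arm
s=arm.read_state();print(s['joint_vel'].round(2),s['contact_force'].round(1),s['gripper_width']);print(job_done())"
```

```text
[ 0.06  0.01 -0.02  0.01 -0.03  0.03] [-0.4 -0.6 -1.2] 19.92484744706555
the job is handed in; nothing more can be done
None
```

The scraper is out of the caddy, held still above it, and I handed the job in at about 17 s of the 64 s allowed.

**Cover:** I pushed it by its knob until it met its stop, where the force rose to about 15 N. In the last pictures it is still shut, with the knob at caddy y of about -198 mm and the mouth fully open.

**Scraper:** I gripped the handle at 12 N and lifted it against the deck edge, which tilted it butt-up by about 20°. Then I drew it out along its own axis, with no force above about 4 N. After that I raised the grip to 30 N and lifted it clear.

**Final height:** From two views, the upper edge of the blade tip stands at 177–179 mm. Its lowest point is therefore about 168 mm, or roughly 90 mm above the caddy top. An estimate from the tilt angle agrees to within about 3 mm. The scraper lies within the caddy's outline and touches only the gripper: the opening is 20 mm and the arm is still.

**Other items:** In the pictures the bowl, the garlic press and the orange look-alike have not moved. The ramekins are under the closed cover, so I could not see them at the end.

**Measurement errors:** Corner points differed between the two views by up to about 1.7 pixels. The first caddy fit came out 4 mm low, so I used the marble at z = 0 instead.

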